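Put the four-toothed marking comb away in its slotted stand

ROBOT

A 6-joint arm with a two-finger parallel gripper is mounted at the origin on a cart in front of the work surface, level with it; the furniture and walls round the work are solid. World frame = base frame: x ahead of the robot, y to its left, z up, the work surface at z = 0. Lengths are in mm, angles in rad, forces in N, time in s.
With the tool pointing down it reaches from about 400 to 825 mm from the base axis. Payload 7 kg.
Tool frame: the origin (TCP) lies at the very end of the fingers, on their centre line; the grasp point (between the pads) lies 19 mm behind it; z points along the fingers, y is the direction in which the jaws open and shut (so a half turn about z gives the same grasp; the last joint's range is limited). The gripper opens to 88 mm and grips with 3 to 60 N. Pads are 19 mm wide; open, the fingers measure 130 mm over their backs; the gripper's body (78 mm by 193 mm) begins 47 mm behind the grasp point.
Start: joints at [-0.895, 0.359, 0.012, 0, -1.224, -0.288], TCP at [255.225, -624.864, 226.561] pointing down, gripper open.
Joint ranges: [-3.07, 3.07], [-1.43, 2.12], [-1.02, 1.25], [-3.03, 1.67], [-3.05, -0], [-3.03, 3.03]. Speed limits (rad/s): [2.39, 2.39, 3.01, 3.14, 3.14, 3.14].

INTERFACE

Orientations are given as a unit quaternion [x, y, z, w].
In Python, from plant import bot gives the robot as it stands. Calls block until the motion is done:
- bot.move_ptp(position, orientation): joint-space move of the TCP to a pose.
- bot.line_to(position, velocity=150, ori=None): straight line of the TCP; ori=None keeps the orientation; velocity is the mean speed in mm/s.
- bot.move_joints(angles): joint-space move.
- bot.move_gripper(opening, force=None): finger opening in mm; force is the grip in N (None keeps the last); returns when the fingers have stopped.
- bot.pause(seconds).
- bot.solve_ik(position, orientation): joint angles nearest the present ones, or None.
- bot.read_state(): the state.
- bot.camera(name): name is "side" or "top" or "wrist"; returns the picture (400x640x3 uint8, red, green, blue); there is no depth.
- bot.get_calibration(name): a dict with "fx", "fy", "cx", "cy" (pixels), "view" (4x4, takes a point from world to camera coordinates); the wrist camera has in their place "T_tool_cam" (4x4, takes a point from camera to tool coordinates, whose origin is the TCP and whose axes are the flange's). Camera axes: x right, y up, looking along -z (the intrinsics and any distortion apply to the point x, -y, -z); pixel columns grow to the right and rows downward; lengths in mm; the calibration is good to about 2 mm. A picture is of the moment at which its call begins: read the wrist's pose just before it. get_calibration takes no time and is no camera call.
A pose or a line that the arm cannot do raises bot.Unreachable and nothing moves.
- bot.close_job(): hands the job in, once; it reports no verdict.
The state is a dict: "t": time; "joint_pos": joint angles; "qvel": joint speeds; "tau": joint torques, N m; "tcp_pos": TCP position; "eef_rot": TCP orientation; "contact_force": force on the tool from outside, world axes, zero at the start; "moment": the same for the moment, N m; "width": finger opening in mm.
Only numpy, scipy, OpenCV 4.12 (cv2) and the standard library are available. Lean on these libraries where they do the work, as an engineer would, in place of code of your own. Each camera call takes 0.05 s, during which the arm holds its last target.

TASK

Put the wooden marking comb with four teeth away in its slotted wooden stand: lift it by the grip on top and lower it upright so that each of the four teeth goes into its own slot, none left outside, and the bar sits down on the stand. Let go only once the teeth are in the slots, do not drop it in from above, and leave the three-toothed comb standing where it is.

Things in the scene. Friction and masses are not known exactly. Their poses are not given: they have to be found in the camera images.
- comb: Pale wooden comb, FOUR teeth, standing on them, 0.1-0.2 kg. Origin: underside centre, level with the tooth tips; z up, y along the tooth row. Teeth at y = -51, -17, 17, 51 mm, 8 mm wide (y), 28 thick (x), z 0-34. Bar 18 (x) x 124 (y), z 34-52, a dark tenon end on top over each tooth; mid grip block 28 (x) x 24 (y), z 52-84: pinch across x.
- stand: Browner slotted wooden block 68 (x) x 154 (y) x 46 mm high, fixed. Origin: underside centre; z up, y along the slot row. Four slots open at the top at y = -51, -17, 17, 51 mm, each 28 wide (y) and 52 long (x), floor z 8, rim and 6 mm partitions' tops z 46; end walls 12. The bar rests on the partitions: seated comb origin 12 mm above the stand's, either way round.
- other_comb: The other comb, not to be moved: same wood, bar, grip, origin and axes as the four-toothed comb, but THREE teeth, at y = -51, 0, 51 mm (the middle one's tenon is under the grip, so only two show from above); it does not fit the stand. The combs stand about 15 cm apart, either one nearer the robot.
There are look-alikes about, which are no part of the job. What is shaped like the comb but blue is not meant.

How it is judged:
By the outcome, as a careful person would: the job done as asked, in the order asked, and still so for the second after the job is handed in, with the robot touching nothing.
It also fails if it takes over 38 s, if anything falls off the work surface, if the arm or the gripper's body presses on something with over 40 N, if the wrist force passes 120 N, or if a joint passes its speed limit or range.

## Working session

There is one attempt and no reset: what is moved stays moved. The work goes in short steps, each a Python script; the robot and the scene stay as the last script left them, time stands still between calls to the robot, and variables do not carry over. Pictures are saved under pics/ and viewed, and the job is handed in when it is done.

```bash
ls; mkdir -p pics; python3 - <<'E'
from plant import bot
import cv2,numpy as np
np.set_printoptions(precision=4,suppress=True)
for n in ["side","top"]:
    im=bot.camera(n); cv2.imwrite(f"pics/{n}0.png",im[:,:,::-1])
    c=bot.get_calibration(n); print(n,c)
print(bot.get_calibration("wrist"))
print(bot.read_state())
E
```

```text
pics
side {'fx': 461.1969684301606, 'fy': 461.1969684301606, 'cx': 318.3279009431911, 'cy': 204.65840126901114, 'view': array([[  -0.9954,   -0.0921,    0.0253,  501.8795],
       [   0.0603,   -0.401 ,    0.9141, -177.7839],
       [  -0.0741,    0.9115,    0.4047, -988.1385],
       [   0.    ,    0.    ,    0.    ,    1.    ]])}
top {'fx': 442.9825237100677, 'fy': 442.9825237100677, 'cx': 318.4106537816673, 'cy': 198.70606918126234, 'view': array([[   -0.0181,    -0.9996,     0.0193,  -260.2927],
       [    0.9972,    -0.0167,     0.0731,  -568.3295],
       [   -0.0728,     0.0206,     0.9971, -1120.1791],
       [    0.    ,     0.    ,     0.    ,     1.    ]])}
{'fx': 313.35501142107915, 'fy': 313.35501142107915, 'cx': 323.8782063083785, 'cy': 199.5308486373382, 'T_tool_cam': array([[   0.0002,    0.9538,    0.3006,   82.1624],
       [   1.    ,   -0.0004,    0.0006,    0.3875],
       [   0.0007,    0.3006,   -0.9538, -158.0935],
       [   0.    ,    0.    ,    0.    ,    1.    ]])}
{'t': 0.1, 'joint_pos': array([-0.8949,  0.3593,  0.0111, -0.0003, -1.2241, -0.2881]), 'qvel': array([ 0.0001, -0.0004, -0.0008, -0.0002, -0.0008,  0.0002]), 'tau': array([ -0.0016, -58.4163,  29.3751,   7.0155,   0.0102,  -0.0001]), 'tcp_pos': array([ 255.0815, -624.4724,  225.7151]), 'eef_rot': array([-0.1926,  0.9813,  0.0007, -0.0002]), 'contact_force': array([ 0.5309,  0.6802, -0.0968]), 'moment': array([-0.0442, -0.0162,  0.0544]), 'width': 87.65931321118266}
```

View pics/top0.png

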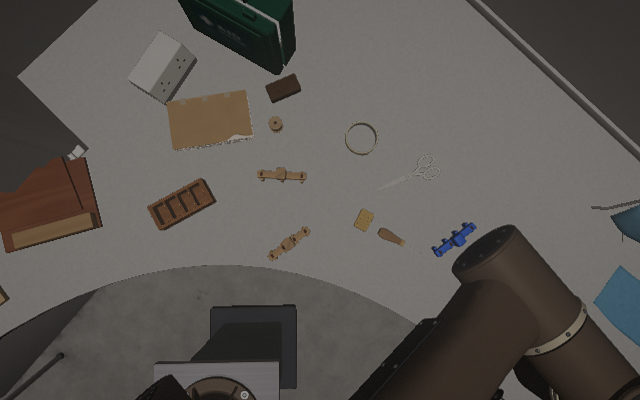

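View pics/side0.png

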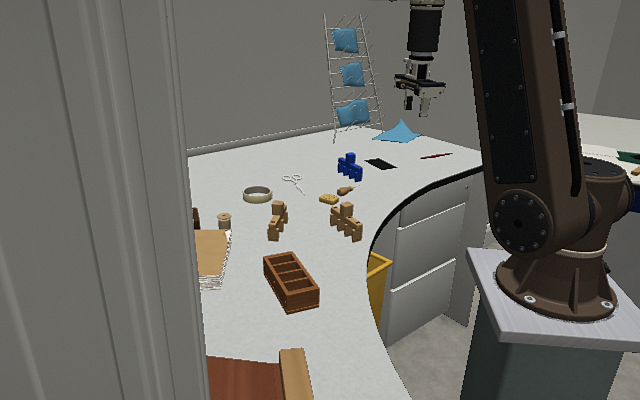

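```bash
python3 - <<'E'
import cv2,numpy as np
t=cv2.imread("pics/top0.png"); s=cv2.imread("pics/side0.png")
a=cv2.resize(t[155:270,140:320],None,fx=4.4,fy=4.4,interpolation=cv2.INTER_CUBIC); cv2.imwrite("pics/topc.png",a)
b=cv2.resize(s[190:320,255:375],None,fx=4.6,fy=4.6,interpolation=cv2.INTER_CUBIC); cv2.imwrite("pics/sidec.png",b)
E
```

```text
(no output)
```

View pics/topc.png

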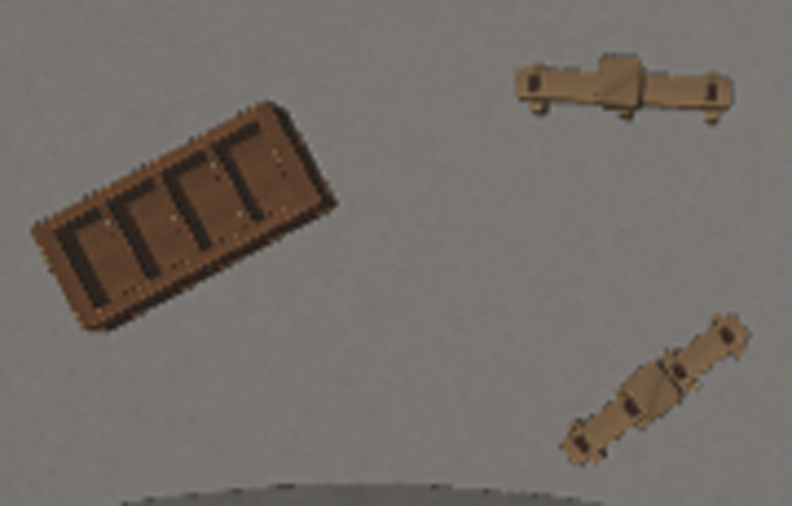

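View pics/sidec.png

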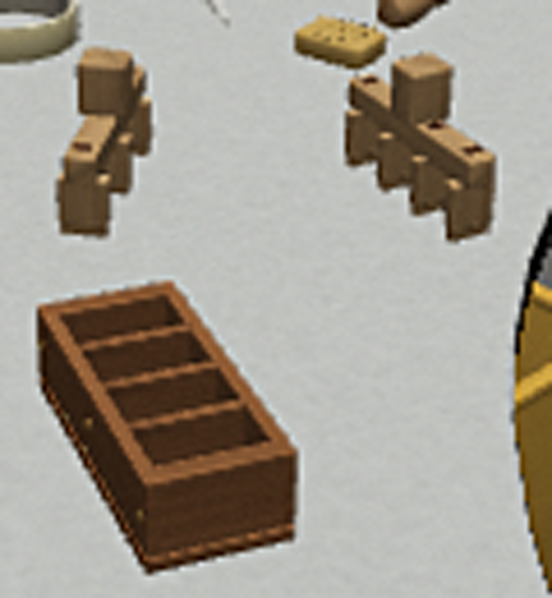

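```bash
cat > h.py <<'E'
import numpy as np,cv2
from scipy.spatial.transform import Rotation as R
np.set_printoptions(precision=2,suppress=True)
def back(c,V,uv,z):
    uv=np.atleast_2d(uv).astype(float)
    d=np.c_[(uv[:,0]-c['cx'])/c['fx'],-(uv[:,1]-c['cy'])/c['fy'],-np.ones(len(uv))]
    Rw=V[:3,:3].T; o=-Rw@V[:3,3]; d=d@Rw.T
    return o+d*((z-o[2])/d[:,2])[:,None]
def proj(c,V,P):
    P=np.atleast_2d(P)@V[:3,:3].T+V[:3,3]
    return np.c_[c['cx']+c['fx']*P[:,0]/-P[:,2], c['cy']+c['fy']*P[:,1]/P[:,2]]
def wview(bot,s):
    T=np.eye(4);T[:3,:3]=R.from_quat(s['eef_rot']).as_matrix();T[:3,3]=s['tcp_pos']
    return np.linalg.inv(T@bot.get_calibration('wrist')['T_tool_cam'])
def down(yaw): # tool y axis at angle yaw in world (mod pi), z down
    y=np.array([np.cos(yaw),np.sin(yaw),0]);z=np.array([0,0,-1.]);x=np.cross(y,z)
    return R.from_matrix(np.c_[x,y,z]).as_quat()
E
python3 - <<'E'
from plant import bot
from h import *
c=bot.get_calibration('top');V=c['view']
o=np.array([140,155]);f=lambda p:np.array(p)/4.4+o
t=back(c,V,f([(582,442),(630,406),(680,371),(727,334)]),52);print(t,np.linalg.norm(np.diff(t,axis=0),axis=1)); d=t[3]-t[0];print(t.mean(0),np.degrees(np.arctan2(d[1],d[0])))
s=back(c,V,f([(35,230),(268,102),(325,202),(92,325)]),46);print(s,np.linalg.norm(np.diff(s,axis=0),axis=1),s.mean(0)); d=s[1]-s[0];print(np.degrees(np.arctan2(d[1],d[0])))
print(-V[:3,:3].T@V[:3,3])
for s in [f((535,82)),f((712,92))]: print(back(c,V,s,52))
E
```

```text
[[ 421.98 -152.21   52.  ]
 [ 441.72 -179.56   52.  ]
 [ 460.94 -208.13   52.  ]
 [ 481.4  -235.13   52.  ]] [33.73 34.44 33.87]
[ 451.51 -193.76   52.  ] -54.377226778493075
[[547.67 158.18  46.  ]
 [618.98  26.14  46.  ]
 [560.89  -6.38  46.  ]
 [493.04 125.5   46.  ]] [150.07  66.57 148.31] [555.15  75.86  46.  ]
-61.62600775336422
[ 480.48 -246.62 1163.56]
[[ 627.36 -127.5    52.  ]]
[[ 620.   -228.74   52.  ]]
```

```bash
python3 - <<'E'
from plant import bot
from h import *
for y in (35.6,215.6):
  for P in [(451.5,-193.8,190),(451.5,-193.8,50)]: print(y,bot.solve_ik(P,down(np.radians(y))))
  print(' st',bot.solve_ik((555,76,200),down(np.radians(y-7.2))),bot.solve_ik((555,76,60),down(np.radians(y-7.2))))
E
```

```text
35.6 [-0.    0.08 -0.44  0.   -1.05 -2.52]
35.6 [-0.    0.25 -0.61 -0.   -0.71 -2.52]
 st None None
215.6 [-0.    0.08 -0.44  0.   -1.05  0.63]
215.6 [-0.    0.25 -0.61  0.   -0.71  0.63]
 st [ 0.49  0.19 -0.28  0.   -1.1   0.01] [ 0.49  0.34 -0.45  0.   -0.78  0.01]
```

```bash
python3 - <<'E'
from plant import bot
from h import *
bot.move_ptp((451.5,-193.8,190),down(np.radians(215.6))); bot.pause(0.2)
s=bot.read_state(); im=bot.camera('wrist'); cv2.imwrite('pics/w1.png',im[:,:,::-1])
np.savez('w1.npz',V=wview(bot,s)); print(s['t'],s['tcp_pos'],s['eef_rot'],s['contact_force'])
c=bot.get_calibration('wrist');print(proj(c,wview(bot,s),[(451.5,-193.8,84)]))
im=bot.camera('top'); cv2.imwrite('pics/t1.png',im[:,:,::-1])
E
```

```text
2.0333 [ 451.41 -194.44  189.9 ] [ 0.89 -0.46 -0.    0.  ] [-0.62 -0.13 -0.72]
[[322.88 198.16]]
```

View pics/w1.png

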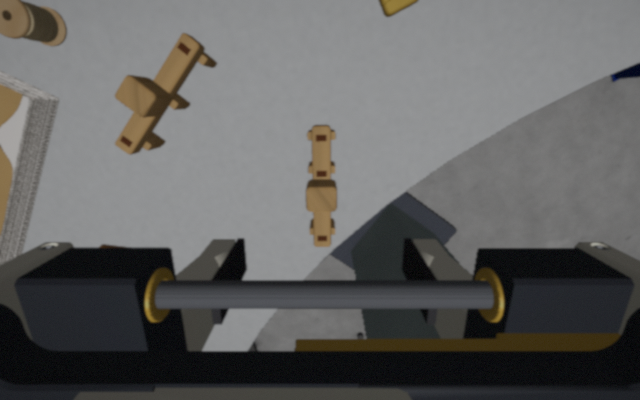

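```bash
python3 - <<'E'
import cv2
a=cv2.imread('pics/w1.png')[115:255,270:370]
cv2.imwrite('pics/w1c.png',cv2.resize(a,None,fx=4.2,fy=4.2,interpolation=cv2.INTER_CUBIC))
E
```

```text
(no output)
```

View pics/w1c.png

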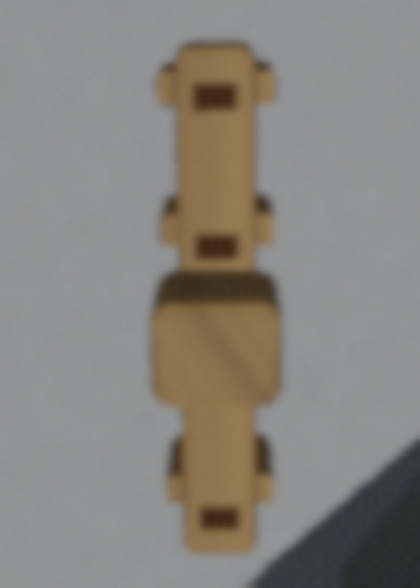

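```bash
python3 - <<'E'
from plant import bot
from h import *
c=bot.get_calibration('wrist');V=np.load('w1.npz')['V']
f=lambda p:np.array(p)/4.2+[270,115]
t=back(c,V,f([(215,96),(217,247),(219,518)]),52);print(t,np.linalg.norm(np.diff(t,axis=0),axis=1),(t[0]+t[2])/2)
d=t[0]-t[2];print(np.degrees(np.arctan2(d[1],d[0])))
print(back(c,V,f([(217,353)]),84))
print(bot.read_state()['width'],R.from_quat(bot.read_state()['eef_rot']).as_matrix())
E
```

```text
[[ 481.31 -232.69   52.  ]
 [ 461.12 -205.05   52.  ]
 [ 421.42 -150.04   52.  ]] [34.24 67.84] [ 451.36 -191.37   52.  ]
-54.07336765623329
[[ 451.89 -192.51   84.  ]]
87.58375646682035 [[ 0.58 -0.81 -0.  ]
 [-0.81 -0.58 -0.  ]
 [-0.    0.   -1.  ]]
```

```bash
python3 - <<'E'
from plant import bot
from h import *
q=down(np.radians(215.8))
bot.line_to((451.6,-192.2,110),200,q)
bot.line_to((451.6,-192.2,53),100); bot.pause(.1)
print(bot.read_state()['tcp_pos'],bot.read_state()['contact_force'])
bot.move_gripper(20,force=30)
s=bot.read_state();print(s['t'],s['tcp_pos'],s['width'],s['contact_force'])
bot.line_to((451.6,-192.2,130),150); bot.pause(.2)
s=bot.read_state();print(s['t'],s['tcp_pos'],s['width'],s['contact_force'],s['moment'])
np.savez('w2.npz',V=wview(bot,s))
cv2.imwrite('pics/w2.png',bot.camera('wrist')[:,:,::-1]);cv2.imwrite('pics/s2.png',bot.camera('side')[:,:,::-1])
E
```

```text
[ 452.35 -192.27   53.88] [-0.23 -0.26 -0.51]
4.475 [ 451.64 -192.2    52.98] 27.620518045416894 [ 0.12  0.   -1.03]
5.3417 [ 450.85 -192.14  128.86] 28.024416937146327 [ 0.33  0.17 -1.34] [-0.02  0.08  0.03]
```

View pics/w2.png

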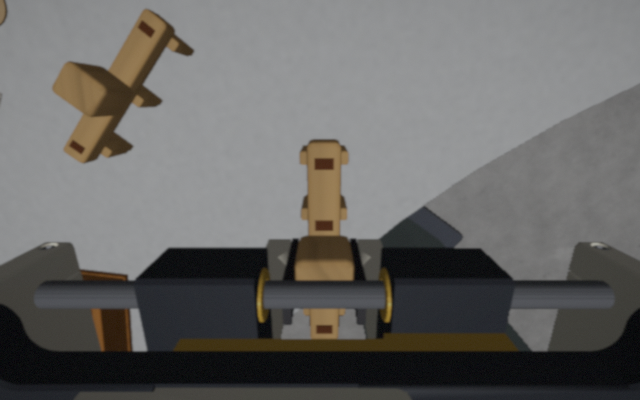

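View pics/s2.png

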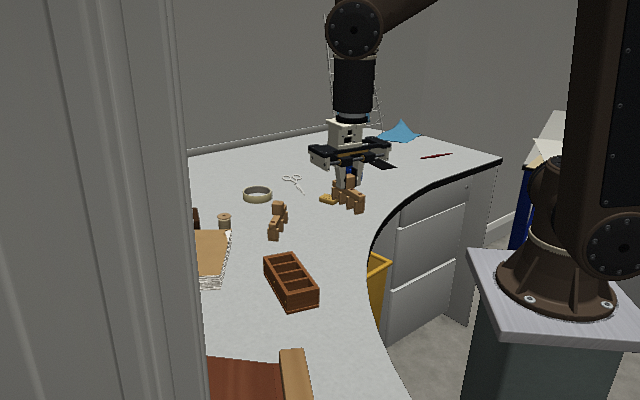

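```bash
python3 - <<'E'
from plant import bot
from h import *
q=down(np.radians(215.8-7.3))
u=R.from_quat(q).as_matrix()[:,0];print(u)
P=np.array([555,76,0])-120*u; P[2]=230
print(bot.solve_ik(P,q))
bot.line_to((451.6,-192.2,230),250)
bot.move_ptp(P,q); bot.pause(.3)
s=bot.read_state();print(s['t'],s['tcp_pos'],s['width'],s['contact_force'],s['moment'])
np.savez('w3.npz',V=wview(bot,s))
cv2.imwrite('pics/w3.png',bot.camera('wrist')[:,:,::-1]);cv2.imwrite('pics/s3.png',bot.camera('side')[:,:,::-1])
E
```

```text
[ 0.48 -0.88  0.  ]
[ 0.72  0.12 -0.3   0.   -1.15 -0.22]
7.7 [497.93 180.8  230.1 ] 27.80327709702674 [-0.82 -0.44 -0.86] [0.01 0.15 0.02]
```

View pics/w3.png

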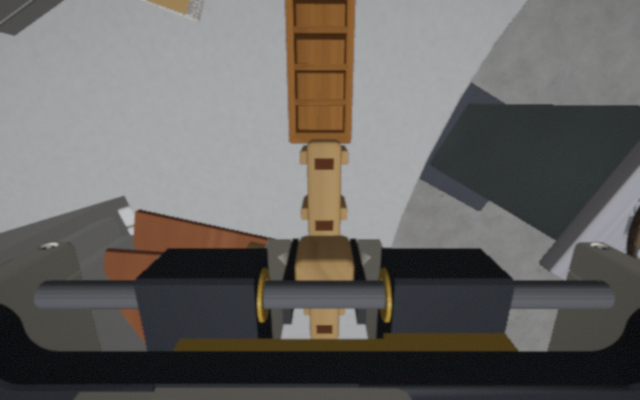

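```bash
python3 - <<'E'
import cv2
a=cv2.imread('pics/w3.png')[0:150,260:380]
cv2.imwrite('pics/w3c.png',cv2.resize(a,None,fx=4,fy=4,interpolation=cv2.INTER_CUBIC))
a=cv2.imread('pics/w3.png')[130:345,260:390]
cv2.imwrite('pics/w3d.png',cv2.resize(a,None,fx=2.7,fy=2.7,interpolation=cv2.INTER_CUBIC))
a=cv2.imread('pics/s3.png')[190:320,255:375]
cv2.imwrite('pics/s3c.png',cv2.resize(a,None,fx=4.6,fy=4.6,interpolation=cv2.INTER_CUBIC))
E
```

```text
(no output)
```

View pics/w3c.png

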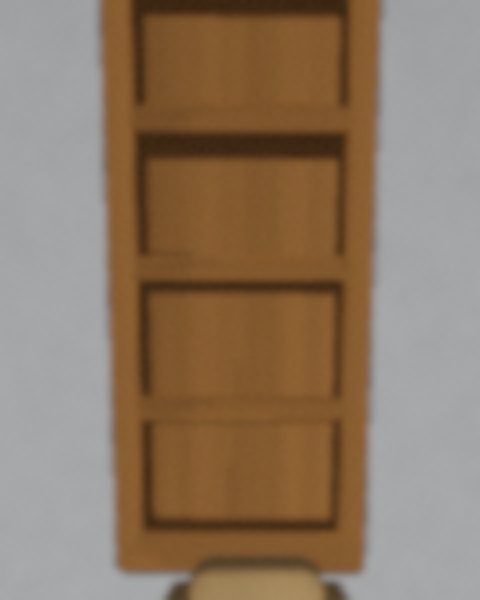

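View pics/w3d.png

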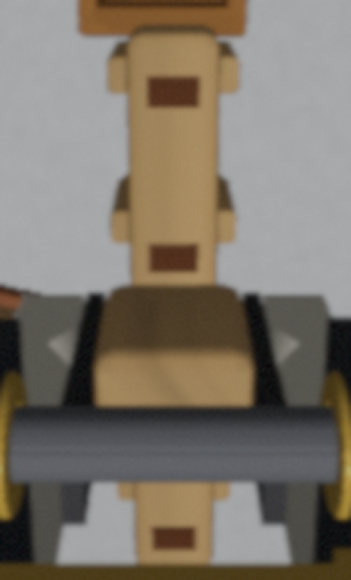

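View pics/s3c.png

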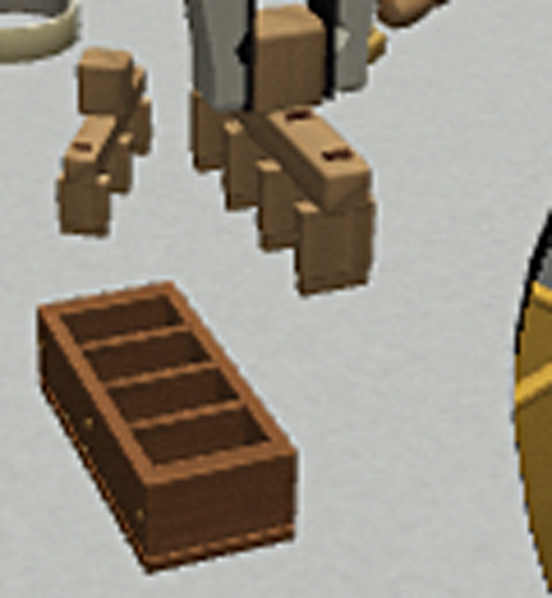

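```bash
python3 - <<'E'
from plant import bot
from h import *
s=bot.read_state()
c=bot.get_calibration('wrist');V=np.load('w3.npz')['V']
f=lambda p:np.array(p)/4+[260,0]
M=R.from_quat(s['eef_rot']).as_matrix()
tool=lambda P:(np.atleast_2d(P)-s['tcp_pos'])@M
P=back(c,V,f([(120,570),(363,570),(104,30),(379,30),(241,409),(241,269),(241,120)]),46)
print(P);t=tool(P);print(t)
print('stand ctr from edge/partitions (tool x)',t[0:2,0].mean()+77,t[4,0]+34,t[5,0],t[6,0]-34,'y',t[:2,1].mean(),t[2:4,1].mean())
g=lambda p:np.array(p)/2.7+[260,130]
T=tool(back(c,V,g([(174,92),(174,258),(174,539)]),s['tcp_pos'][2]-1));print(T,T[[0,2]].mean(0))
# side
cs=bot.get_calibration('side')
h=lambda p:np.array(p)/4.6+[255,190]
Q=back(cs,cs['view'],h([(37,305),(172,283),(297,450),(150,483)]),46);print('side',Q,np.linalg.norm(np.diff(Q,axis=0),axis=1),Q.mean(0)); d=Q[2]-Q[1];e=Q[3]-Q[0];print(np.degrees(np.arctan2(d[1],d[0])),np.degrees(np.arctan2(e[1],e[0])))
E
```

```text
[[548.3  164.24  46.  ]
 [490.48 132.9   46.  ]
 [609.26  51.08  46.  ]
 [551.2   19.66  46.  ]
 [539.2  111.97  46.  ]
 [555.19  82.21  46.  ]
 [571.17  52.48  46.  ]]
[[ 38.81 -36.33 184.09]
 [ 38.81  29.43 184.08]
 [167.34 -35.99 184.09]
 [167.29  30.03 184.08]
 [ 80.42  -3.42 184.08]
 [114.21  -3.3  184.08]
 [147.95  -3.17 184.08]]
stand ctr from edge/partitions (tool x) 115.80824099018744 114.42096232169077 114.20799835434772 113.95176900810401 y -3.4480675918937322 -2.982942799668244
[[ 50.4    0.96   1.  ]
 [ 16.43   0.96   1.  ]
 [-51.99   0.98   1.  ]] [-0.79  0.97  1.  ]
side [[621.43  30.78  46.  ]
 [562.21   1.89  46.  ]
 [490.65 133.12  46.  ]
 [547.72 164.24  46.  ]] [ 65.89 149.48  65.01] [555.5   82.51  46.  ]
118.60396843928436 118.90873830553065
```

```bash
python3 - <<'E'
from plant import bot
from h import *
s=bot.read_state();M=R.from_quat(s['eef_rot']).as_matrix()
T=s['tcp_pos']+M@[115.2,-4.0,0]; print(T); np.save('T.npy',T)
q=down(np.radians(208.6))
bot.line_to((T[0],T[1],150),200,q)
bot.line_to((T[0],T[1],118),100); bot.pause(.3)
s=bot.read_state();print(s['t'],s['tcp_pos'],s['width'],s['contact_force'],s['moment'])
np.savez('w4.npz',V=wview(bot,s))
for n in ('wrist','side','top'): cv2.imwrite(f'pics/{n}4.png',bot.camera(n)[:,:,::-1])
a=cv2.imread('pics/wrist4.png')[80:350,200:450];a=cv2.resize(a,None,fx=1.7,fy=1.7,interpolation=cv2.INTER_CUBIC)
b=cv2.imread('pics/side4.png')[200:330,225:345];b=cv2.resize(b,(424,459),interpolation=cv2.INTER_CUBIC)
cv2.imwrite('pics/c4.png',np.hstack([a[:,:370],b]))
E
```

```text
[556.26  81.66 230.08]
9.4167 [556.53  81.8  118.56] 27.5674058462112 [ 0.18  0.14 -2.08] [-0.01  0.17  0.05]
```

View pics/c4.png

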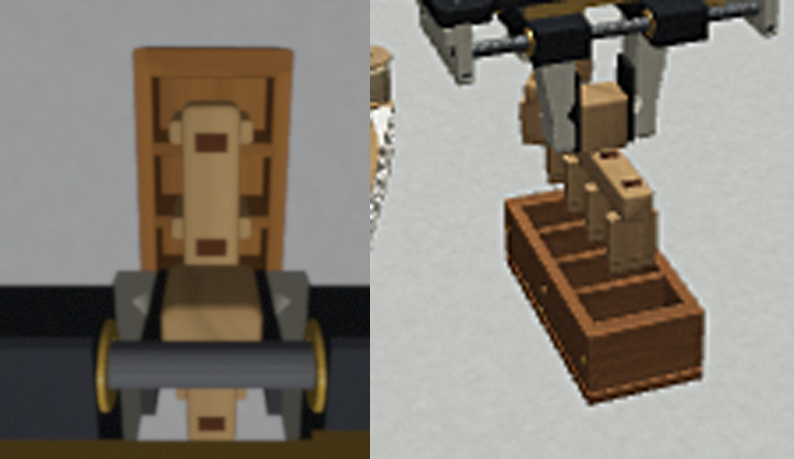

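```bash
python3 - <<'E'
from plant import bot
from h import *
T=np.load('T.npy')
for z in (104,98,92,86):
    bot.line_to((T[0],T[1],z),60)
    s=bot.read_state();print(s['t'],s['tcp_pos'],s['width'],s['contact_force'],s['moment'])
    if abs(s['contact_force']).max()>8: break
bot.pause(.1)
for n in ('wrist','side'): cv2.imwrite(f'pics/{n}5.png',bot.camera(n)[:,:,::-1])
a=cv2.imread('pics/wrist5.png')[80:350,200:450];a=cv2.resize(a,None,fx=1.7,fy=1.7,interpolation=cv2.INTER_CUBIC)
b=cv2.imread('pics/side5.png')[200:330,225:345];b=cv2.resize(b,(424,459),interpolation=cv2.INTER_CUBIC)
cv2.imwrite('pics/c5.png',np.hstack([a[:,:370],b]))
E
```

```text
9.95 [555.84  81.41 103.22] 27.787360081780548 [-0.23 -0.56 -1.69] [-0.    0.14  0.02]
10.2 [555.99  81.54  97.57] 27.642873866865596 [-0.19 -0.08 -1.74] [0.03 0.16 0.03]
10.45 [555.93  81.53  91.54] 27.942412960546108 [ 0.41  0.01 -2.27] [-0.02  0.1  -0.  ]
10.7 [555.96  81.54  85.52] 27.95335229639403 [ 0.2  -0.04 -1.98] [-0.    0.07  0.  ]
```

View pics/c5.png

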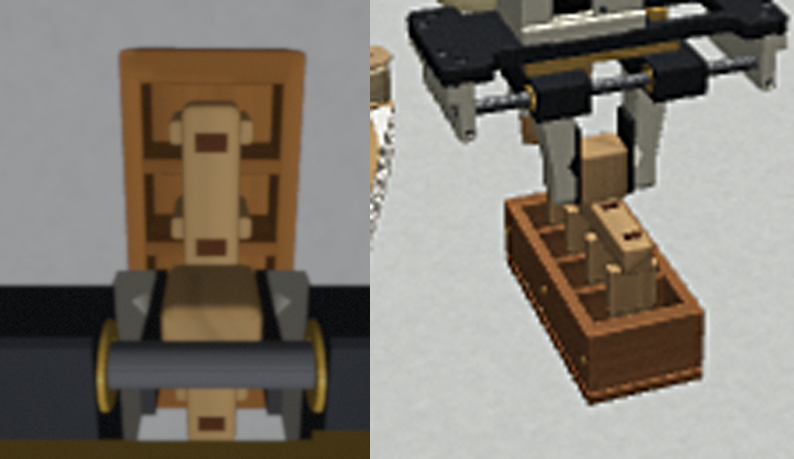

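```bash
python3 - <<'E'
from plant import bot
from h import *
T=np.load('T.npy')
for z in (78,72,68.5,67,66,65.3,64.6,64,63.4):
    bot.line_to((T[0],T[1],z),30)
    s=bot.read_state();print(z,s['t'],s['tcp_pos'],s['width'],s['contact_force'],s['moment'])
    if abs(s['contact_force']-[0,0,-2]).max()>6: break
bot.pause(.1)
for n in ('wrist','side'): cv2.imwrite(f'pics/{n}6.png',bot.camera(n)[:,:,::-1])
a=cv2.imread('pics/wrist6.png')[80:350,200:450];a=cv2.resize(a,None,fx=1.7,fy=1.7,interpolation=cv2.INTER_CUBIC)
b=cv2.imread('pics/side6.png')[200:330,225:345];b=cv2.resize(b,(424,459),interpolation=cv2.INTER_CUBIC)
cv2.imwrite('pics/c6.png',np.hstack([a[:,:370],b]))
E
```

```text
78 11.3167 [556.07  81.57  77.67] 27.680914126470153 [-0.68 -0.2  -1.88] [-0.05  0.15 -0.  ]
72 11.6667 [556.06  81.56  71.72] 27.65922494376042 [ 0.41 -0.19 -1.99] [-0.02  0.1  -0.01]
68.5 11.9333 [556.13  81.62  68.28] 27.984664141012924 [ 0.04  0.55 -1.48] [-0.    0.15  0.06]
67 12.1833 [556.23  81.62  66.93] 27.966197209363596 [ 0.32 -0.03 -1.97] [-0.01  0.16 -0.07]
66 12.4333 [556.24  81.62  65.95] 27.940351133281894 [-0.15 -0.15 -0.89] [0.07 0.21 0.02]
65.3 12.6833 [556.22  81.63  65.26] 27.580463221594787 [-0.11  0.7  -2.17] [0.05 0.12 0.04]
64.6 12.9333 [556.39  81.69  65.  ] 27.471667483958065 [-1.78  0.66  3.65] [-0.01  0.79 -0.07]
64 13.1833 [556.42  81.68  64.92] 28.20564652242269 [-3.76  0.44  9.06] [0.08 1.66 0.03]
```

View pics/c6.png

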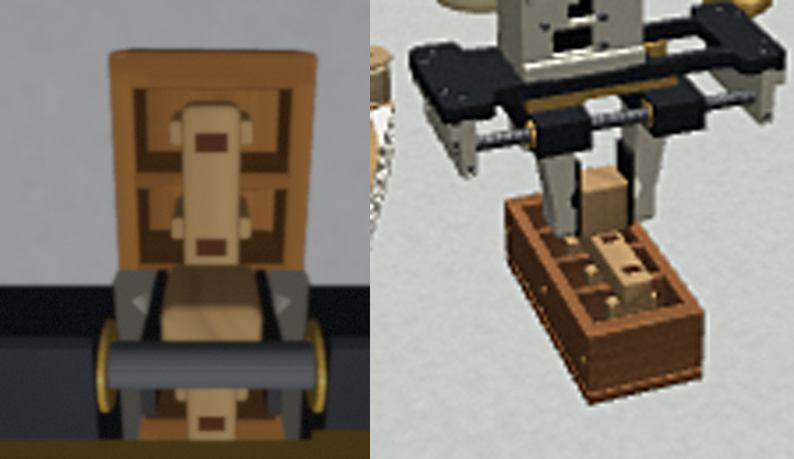

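Contact came at TCP z ≈ 65, exactly the seated height. The side picture shows the bar down on the partitions, with the teeth in their slots. I'm releasing now and retreating upward.

```bash
python3 - <<'E'
from plant import bot
from h import *
T=np.load('T.npy')
bot.line_to((T[0],T[1],64.9),20)
bot.move_gripper(60); bot.pause(.1)
s=bot.read_state();print(s['t'],s['tcp_pos'],s['width'],s['contact_force'])
bot.line_to((T[0],T[1],130),80)
u=R.from_quat(s['eef_rot']).as_matrix()[:,0]
bot.line_to((T[0]-60*u[0],T[1]-60*u[1],220),200); bot.pause(.3)
s=bot.read_state();print(s['t'],s['tcp_pos'],s['width'],s['contact_force'])
np.savez('w7.npz',V=wview(bot,s))
for n in ('wrist','side','top'): cv2.imwrite(f'pics/{n}7.png',bot.camera(n)[:,:,::-1])
a=cv2.imread('pics/wrist7.png')[0:250,240:420];a=cv2.resize(a,None,fx=2,fy=2,interpolation=cv2.INTER_CUBIC)
b=cv2.imread('pics/side7.png')[190:325,225:345];b=cv2.resize(b,(424,500),interpolation=cv2.INTER_CUBIC)
cv2.imwrite('pics/c7.png',np.hstack([a,b]))
E
```

```text
14.4917 [556.27  81.65  64.9 ] 60.32942389058086 [-0.24  0.15  0.01]
16.45 [527.42 133.74 219.05] 60.08076149917714 [-0.4  -0.97  0.24]
```

View pics/c7.png

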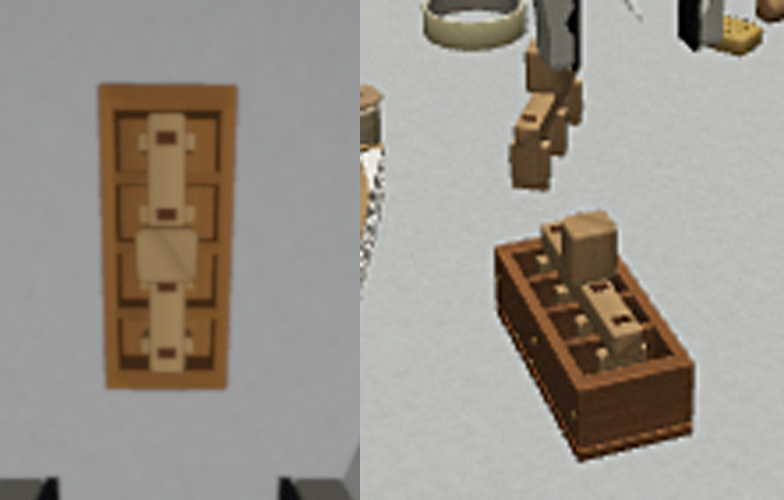

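View pics/top7.png

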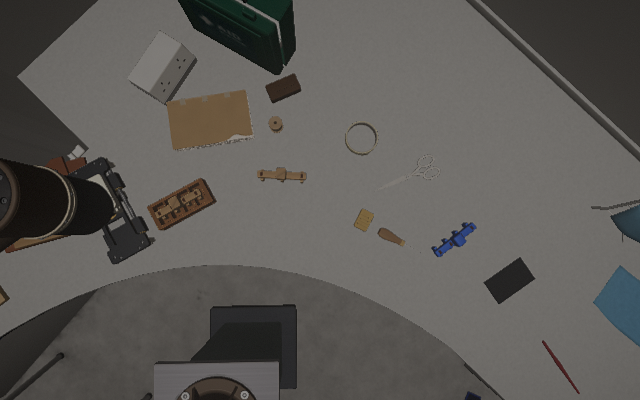

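The comb is seated: four tenons show, with one tooth in each slot. In the top view the three-toothed comb is still at (282,174).

```bash
python3 -c "
from plant import bot
bot.close_job(); print(bot.read_state()['t'])"
```

```text
the job is handed in; nothing more can be done
the job is handed in; nothing more can be done
```

The four-toothed comb is in its stand, upright, with one tooth in each slot and the bar down on the partitions. I handed the job in shortly after 16.5 s, well under the 38 s limit.

- **Which comb:** I took the one nearer the robot. It shows four tenons and four teeth, where the other shows two tenons and three teeth.
- **Placing:** I gripped it by the block across x and lowered it slowly. It touched down at TCP z ≈ 65 mm, matching the stated 12 mm seated offset, with about 11 N of contact force. I opened the jaws only after that.
- **Last pictures:** The wrist and side views show the comb seated as described, with the gripper clear. In the top view the three-toothed comb is where it was, at pixel (282,174).
- **Disagreement:** My first stand position from the top camera was about 6 mm off in y from the wrist and side cameras. Those two agreed within about 1 mm, so I used the wrist measurement.

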